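# Index the sauce carousel and bring the tin to the serving lip

### The arm

A 7-joint arm with a two-finger parallel gripper is mounted at the origin on a cart in front of the work surface, level with it; the furniture and walls round the work are solid. World frame = base frame: x ahead of the robot, y to its left, z up, the work surface at z = 0. Lengths are in m, angles in degrees, forces in N, time in s.
With the tool pointing down it reaches from about 0.425 to 0.95 m from the base axis. Payload 4.7 kg.
Tool frame: the origin (TCP) lies where the fingers leave the gripper's body, on its centre line; the fingertips stand env.tip_extent ahead of it and the grasp point (between the pads) lies 54 mm ahead of it (env.tip_extent is the distance from the TCP to the fingertips, in m); z points along the fingers, y is the line along which they close (so a half turn about z gives the same grasp; the last joint's range is limited). The gripper opens to 85 mm and grips with 20 to 120 N. Pads are 22 mm wide; open, the fingers measure 114 mm over their backs; the gripper's body (76 mm by 85 mm) begins 54 mm behind the grasp point. The pads swing forward as they close: fully open they stand 13 mm farther back than shut.
Start: joints at [70.136, 26.849, -2.785, 87.806, 1.381, 65.374, -4.715], TCP at [0.211, -0.641, 0.304] pointing down, gripper open.
Joint ranges: [-148.3, 148.3], [-19.14, 114.17], [-79.39, 73.82], [5.75, 140.21], [-59.74, 239.74], [12.07, 113.84], [-152.46, 152.46]. Speed limits (degrees/s): [147.25, 147.25, 180, 180, 180, 180, 180].

### API

Orientations are given as a 3x3 rotation matrix whose columns are the frame's x, y, z axes.
In Python, from plant import env gives the robot as it stands.
- The arm moves only by the tool servo_tool, never from a script. Its argument "series" is a list of rows, each a list of 5 numbers: the shift along the world's x, y, z in cm, then the turn about the world's z in rad, then the finger opening in cm, from 0 to 8.54. In form: [[dx, dy, dz, yaw, fingers], ...]. A call has 1 to 5 rows; each row shifts and turns the commanded pose from where the row before left it; what a row does not reach is not made up. A row lasts 1/8 s, in which the tool goes at most 62.5 mm and 10.7 degrees, less where a joint would pass 70% of its speed; a pose out of reach is approached as far as the arm can. A call is refused whole if a number of a shift passes 6.25 or a number of a turn 0.188, either way. A call with a gripper value outside its range is refused whole. The fingers move at their own pace and stop on an object; "force" is the grip in N (left out, the last holds). Time passes only in rows, so rows that do not move let the fingers close. It gives the time, the measured TCP pose, the force, the opening and the grip force at its end, in the units of the state.
- env.state(): the state, without advancing time (a new reading comes with each control period).
- env.camera(name): name is "scene" or "top" or "wrist"; returns (picture, depth): 384x512x3 uint8, red, green, blue; 384x512 float32, m along the optical axis (not along the pixel's ray), 0 where there is no reading.
- env.get_calibration(name): a dict with "camera_matrix" (3x3 intrinsics, pixels), "k1" (the pictures are not rectified: a ray, as slopes to the right and down, at radius r is drawn at 1 + k1 r^2 times it, then the intrinsics apply), "R" (3x3) and "t" (3): a world point X has camera coordinates R X + t; the wrist camera has in their place "T_tool_cam" (4x4, takes a point from camera to tool coordinates, whose origin is the TCP and whose axes are the flange's). Camera axes: x right, y down, z forward; pixel columns grow to the right and rows downward; lengths in m; the calibration is good to about 2 mm. A picture is of the moment at which its call begins: read the wrist's pose just before it. get_calibration takes no time and is no camera call.
- env.close_job(): hands the job in; it is judged then, once.
The state is a dict: "t": time; "joint_positions": joint angles; "dq": joint speeds; "joint_torque": joint torques, N m; "tool_pos": TCP position; "eef_rot": TCP orientation; "force": force on the tool from outside, world axes, zero at the start; "moment": the same for the moment, N m; "opening": finger opening in m; "finger_force": force on a finger pad.
Only numpy, scipy, OpenCV 4.12 (cv2) and the standard library are available. Lean on these libraries where they do the work, as an engineer would, in place of code of your own. Each camera call takes 0.05 s, during which the arm holds its last target. There are 200 camera calls.

### The job

First fit the loose turning key all the way down over the flatted shaft in the middle of the carousel. Then pull up the spring index pin by its handle, give the handle about a quarter turn so that it stays up, turn the wheel one place with the key so that the food tin comes to the serving lip, and turn the pin's handle back so that the pin drops fully home in its new hole. Leave the key on the shaft and the tin and cups standing upright on the wheel, turn the wheel only by its key, and do not disturb the things round about.

Things in the scene. Friction and masses are not known exactly. Their poses are not given: they have to be found in the camera images.
- key_grip (a point): Loose turning key standing upright on the table at the left, 100 mm tall, 0.2 kg: a black bar handle 100 long, 16 thick, 20 high on a steel neck and a rectangular steel sleeve 44 (along the bar) x 34 mm with a foot rim 50 x 40. This point is the middle of the bar, 90 mm above the key's foot; x along the bar, z up.
- key_foot (a point): The same key: centre of its underside, at the mouth of the bore, axes as key_grip. The bore is a rectangle 28.6 (along the bar) x 18.4 mm, 45 deep, and fits the shaft either way round. Fully seated, this point coincides with shaft_foot and key_grip is 124 mm above the table.
- key: The turning key as a whole; origin as key_foot.
- shaft_foot (a point): On the wheel's axis, on the shoulder at the foot of the upright flatted shaft, 34 mm above the table; turns with the wheel. The shaft is 26 (along x) x 16 mm (along y) and stands 38 mm above this point, its last 16 mm tapering to 14 x 6. The key fits when its bar lies along this x. The pin holds it still at the start. The key has 0.1 rad of play on it each way, so the wheel lags.
- wheel: Steel wheel 336 mm across on a fixed grey base, its top 30 mm above the table; origin on its axis, 16 mm above the table. It has five places (dark round pads 80 mm across, 72 degrees apart, centres 82 mm from the axis); the tin and two cups stand loose on three of them. With the pin out it turns easily (0.06 N m) and stays where left.
- carousel: The fixed grey base of the carousel; origin on the wheel's axis at table height, x pointing from the serving lip through the axis to the back. At the start the shaft's x (shaft_foot) lies along this x; one place on, it is turned 1.257 rad (72 degrees) either way.
- pin_grip (a point): Middle of the index pin's black bar handle (64 long, 14 thick, 20 high), at the right and back of the carousel, 148 mm from the wheel's axis, 124 mm above the table when home; x along the bar (towards or from the wheel's axis when home), z up. Below it a 12 mm stem with a cross rod lies in the slot of a steel collar 38 x 40 mm, whose top is 32 mm below this point.
- pin_handle (a joint): Turn of the pin's handle, rad: 0 in line with the slot, grows anticlockwise seen from above, -1.6 to 1.6. It cannot turn until the pin is lifted 18 mm. Lifted and turned 0.6 to 1.5 either way it can be let go: the rod then rests on the collar. Back within 0.1 of the slot and let go, the spring pulls it down.
- index_pin (a joint): How far the pin is drawn up, m: 0 home in a hole, about 0.018 when left standing on the collar, 0.014 when its tip rides on the wheel between holes, 0.028 at most. The spring pulls down with 4.5 N (home) to 9 N. The tip is tapered and pulls the wheel true from up to 0.05 rad off.
- tin_mid (a point): Centre of the food tin, a short round can 75 across, 58 high, 0.26 kg, loose on the wheel one place to the left or to the right of the serving lip (a cup stands on the other side); z up.
- tin: The food tin; origin at the centre of its underside.
- serving_spot (a point): Fixed point on the wheel's top (30 mm above the table), at the place nearest the serving lip, the grey tongue 80 mm wide that sticks out of the base on the robot's side; 82 mm from the axis. Its x points from the lip to the wheel's axis. The tin's centre must finish above it. This place is empty at the start.
- cup_a: White dip cup 67 across, 33 high, loose on the wheel on the other side of the serving lip from the tin; origin under its centre.
- cup_b: White dip cup like it, loose on the wheel at a far place.
- salt: Bystander: salt shaker 44 across, 90 high, origin under its centre.
- tape: Bystander: roll of tape 92 across, 48 high, origin under its centre.
- eggs: Bystander: egg box 106x155x72, origin under its centre.
- chilli: Bystander: jar 70 across, 112 high, origin under its centre.
Not all that is in view belongs to the job. What is meant by the key is not pink, and is the smaller of those in its own colour. What is shaped like the cup_a but green is not meant.

How it is judged (in metres and radians):
On the way, in this order (a step that is already met when the one before it is completed fails the run):
1. the key is fully down on the shaft and let go (horizontal distance between key_foot and shaft_foot below 0.006 m and z of key_foot in the frame of shaft_foot below 0.005 m and angle between key_foot's own z axis and vertical below 0.08 rad and contact force between the fingers and key below 0.5 N), for 0.2 s.
2. the pin is drawn, stands up on its collar and is let go (value of joint index_pin above 0.015 m and contact force between the fingers and anything else below 0.5 N), for 0.2 s.
3. the wheel is one place on, the tin at the serving lip, and the pin is home in the new hole (value of joint index_pin below 0.003 m and horizontal distance between tin_mid and serving_spot below 0.018 m and angle between tin_mid's own z axis and vertical below 0.1 rad and height (world z) of tin_mid above 0.05 m and angle between the x axis of shaft_foot and the x axis of carousel, either way round between 1.177 and 1.337 rad), for 0.2 s.
At the end, for the whole second after the job is handed in: Key seated on the shaft (within 6 mm of the axis and 5 mm of height, upright); pin home (under 3 mm drawn); wheel one place (1.257 rad, within 0.08) from its start; tin upright on the wheel within 18 mm of the serving spot; both cups upright on the wheel; all at rest (all of step 3 and horizontal distance between key_foot and shaft_foot below 0.006 m and z of key_foot in the frame of shaft_foot below 0.005 m and angle between key_foot's own z axis and vertical below 0.08 rad and angle between each of cup_a, cup_b's own z axis and vertical below 0.1 rad and height (world z) of each of cup_a, cup_b above 0.025 m and angular speed of wheel below 0.05 rad/s and linear speed of tin below 0.02 m/s); the robot touches nothing.
It fails at once if a bystander is shifted by more than 30 mm (distance of any of salt, tape, eggs, chilli from where it was at the start of the episode above 0.03 m).
It fails at once if a bystander is tipped over (angle between any of salt, tape, eggs, chilli's own z axis and vertical above 0.5 rad).
It fails at once if the tin or a cup is knocked over or off the wheel (angle between any of tin, cup_a, cup_b's own z axis and vertical above 0.5 rad or height (world z) of any of tin, cup_a, cup_b below 0.02 m).
It fails at once if the fingers push the wheel itself or the tin instead of turning the key (contact force between the fingers and wheel above 3 N or contact force between the fingers and tin above 3 N).
It also fails if it takes over 67 s, if anything falls off the work surface, if the arm or the gripper's body presses on something with over 40 N, if the wrist force passes 120 N, or if a joint passes its speed limit or range.

## Working session

There is one attempt and no reset: what is moved stays moved. The work goes in short steps, Python scripts to look and compute and a tool call to move; the robot and the scene stay as the last step left them, time stands still between calls to the robot, and variables do not carry over. Pictures are saved under pics/ and viewed, at most 10 in all, crops included, and the job is handed in when it is done.

Besides the shell and the picture viewer there is one more tool, called after "Call:" by a JSON object that holds its "fn" and its "kwargs". servo_tool: Moves the arm, as the interface text tells. Its arguments: {"type":"object","properties":{"series":{"type":"array"},"force":{"type":"number"}},"required":["series"]}

```bash
ls; mkdir -p pics; python3 - <<'E'
from plant import env
import cv2,numpy as np
print(env.tip_extent,env.state())
for n in("scene","top"):
    p,d=env.camera(n); np.savez(f"pics/{n}0.npz",p=p,d=d); cv2.imwrite(f"pics/{n}0.png",cv2.resize(p[:,:,::-1],(768,576))); c=env.get_calibration(n); print(n,c)
print(env.get_calibration("wrist"))
E
```

```text
pics
0.0726 {'t': 0.0, 'joint_positions': array([70.13477811, 26.8952483 , -2.78421594, 87.87394031,  1.38274734,
       65.37417624, -4.71644764]), 'dq': array([-0.06977166,  0.0143699 ,  0.05197826,  0.00833193,  0.09467545,
       -0.08106288, -0.05086778]), 'joint_torque': array([ 2.26663456e-04, -5.10308003e+01, -4.68050467e-02, -2.37709558e+01,
        1.07285017e-02,  7.52643478e-03,  1.45504498e-05]), 'tool_pos': array([ 0.21080065, -0.64077432,  0.3028839 ]), 'eef_rot': array([[ 9.49912497e-01,  3.12515225e-01, -6.94118213e-04],
       [ 3.12515980e-01, -9.49910825e-01,  1.78521367e-03],
       [-1.01443952e-04, -1.91271981e-03, -9.99998166e-01]]), 'force': array([-0.35750758,  0.36126638, -0.05438458]), 'moment': array([ 0.00919673, -0.03176441,  0.01329244]), 'finger_force': 0.0, 'opening': 0.08522407228906861}
scene {'camera_matrix': array([[383.35971046,   0.        , 257.23056119],
       [  0.        , 383.35971046, 189.33024362],
       [  0.        ,   0.        ,   1.        ]]), 'k1': -0.13078100997397593, 'R': array([[-0.55335304, -0.83294446,  0.00198513],
      
[... 404 characters left out ...]
   [-0.99709952,  0.02128391, -0.07307213],
       [ 0.07258371, -0.02288195, -0.9970998 ]]), 't': array([0.02625807, 0.56668051, 1.38838216])}
{'camera_matrix': array([[324.58779393,   0.        , 254.41240092],
       [  0.        , 324.58779393, 187.48175637],
       [  0.        ,   0.        ,   1.        ]]), 'k1': -0.09263797974394807, 'T_tool_cam': array([[-8.98188241e-04, -9.46736753e-01, -3.22007318e-01,
         8.24902194e-02],
       [ 9.99998576e-01, -1.31030192e-03,  1.06309392e-03,
        -1.39852340e-03],
       [-1.42839690e-03, -3.22005905e-01,  9.46736583e-01,
        -6.98710884e-02],
       [ 0.00000000e+00,  0.00000000e+00,  0.00000000e+00,
         1.00000000e+00]])}
```

View pics/top0.png

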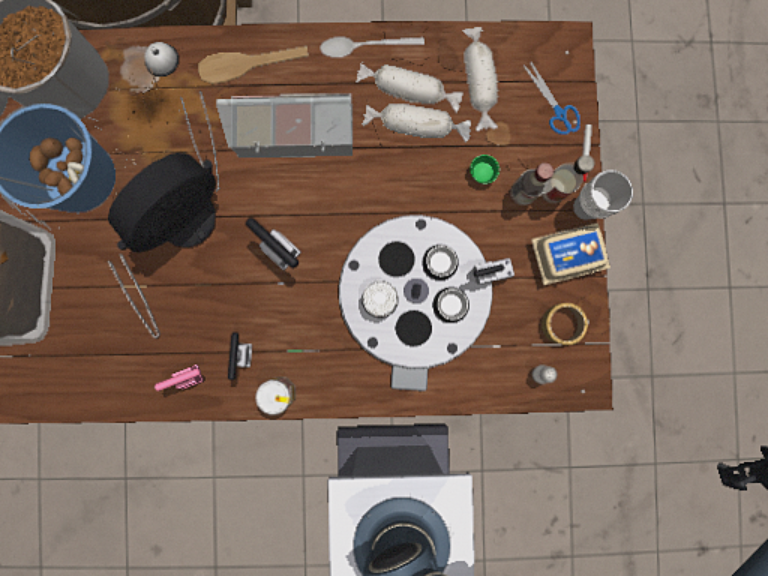

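View pics/scene0.png

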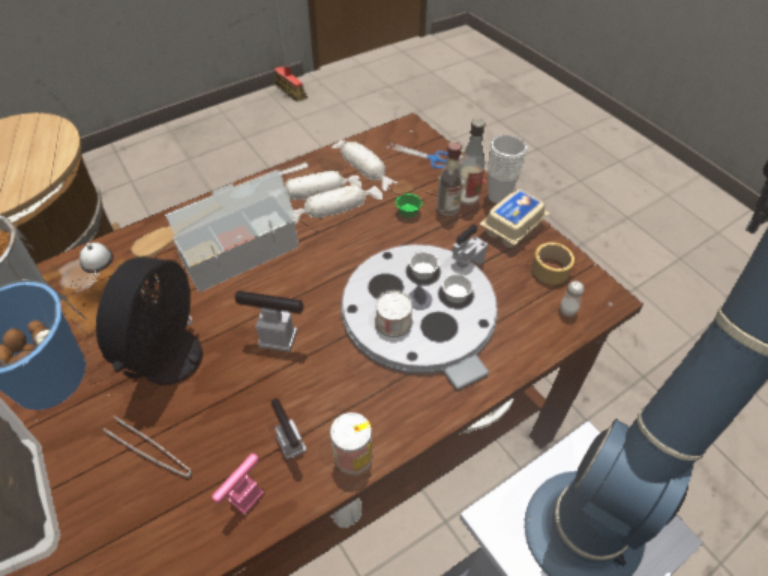

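Candidates for the key (pixels in the 768x576 top view): large black key (272,243), small black key (238,356) and pink key (180,378). The small black one matches the description. The tin is at (380,298), left of the lip, so the wheel must turn +72° (anticlockwise).

```bash
cat > h.py <<'E'
from plant import env
import cv2,numpy as np
def cal(n,st=None):
    c=env.get_calibration(n)
    if n=="wrist":
        T=np.eye(4);T[:3,:3]=st["eef_rot"];T[:3,3]=st["tool_pos"];W=T@c["T_tool_cam"]
        return c["camera_matrix"],c["k1"],W[:3,:3],W[:3,3]
    return c["camera_matrix"],c["k1"],c["R"].T,-c["R"].T@c["t"]
def slopes(K,k1,uv):
    # tiny-iteration via OpenCV's own model
    return cv2.undistortPoints(np.float64(uv).reshape(-1,1,2),K,np.array([k1,0,0,0.])).reshape(-1,2)
def cloud(n,d,st=None):
    K,k1,R,t=cal(n,st);h,w=d.shape
    uv=np.stack(np.meshgrid(np.arange(w),np.arange(h)),-1).reshape(-1,2)
    s=slopes(K,k1,uv);P=np.c_[s,np.ones(len(s))]*d.reshape(-1,1)
    return (P@R.T+t).reshape(h,w,3)
def plane(n,uv,z,st=None):
    K,k1,R,t=cal(n,st);s=slopes(K,k1,uv);r=np.c_[s,np.ones(len(s))]@R.T
    return t+r*((z-t[2])/r[:,2])[:,None]
def bar(pts):
    (cx,cy),(a,b),g=cv2.minAreaRect(np.float32(pts[:,:2]*1000));
    q=pts[:,:2]-pts[:,:2].mean(0);w,v=np.linalg.eigh(q.T@q);e=v[:,1]
    return np.round([cx,cy,a,b],1),"mean",np.round(pts.mean(0)*1000,1),"yaw",round(float((np.arctan2(e[1],e[0])+np.pi/2)%np.pi-np.pi/2),3)
def look(n,name=None):
    st=env.state();p,d=env.camera(n)
    if name: np.savez(f"pics/{name}.npz",p=p,d=d)
    return st,p,d
E
python3 - <<'E'
from h import *
for n in("top","scene"):
    f=np.load(f"pics/{n}0.npz");p,d=f["p"],f["d"];X=cloud(n,d);v=p.max(2)
    ok=d>0
    def box(cu,cv,r):
        m=np.zeros(ok.shape,bool);m[int(cv/1.5)-r:int(cv/1.5)+r,int(cu/1.5)-r:int(cu/1.5)+r]=1;return m&ok
    cs={"top":[("key",238,356),("pin",492,270),("tin",380,298),("shaft",416,291)],"scene":[("key",287,430),("pin",467,240),("tin",393,315),("shaft",420,293)]}[n]
    for (nm,u,w),(lo,hi,r) in zip(cs,[(.085,.11,26),(.115,.145,24),(.08,.1,20),(.055,.085,14)]):
        m=box(u,w,r)&(X[...,2]>lo)&(X[...,2]<hi)
        print(n,nm,m.sum(),bar(X[m]) if m.sum()>4 else '')
    # dark blobs on the wheel
    m=((v<70)&ok&(abs(X[...,2]-.03)<.012)).astype(np.uint8)
    k,l,s,c=cv2.connectedComponentsWithStats(m)
    for i in range(1,k):
        if s[i,4]>12: q=plane(n,c[i],.03)[0]; print(n,"blob",s[i,4],np.round(c[i]*1.5),np.round(q*1000,1))
f=np.load("pics/top0.npz")["p"]
a=f[200:290,90:210,::-1];b=f[130:260,215:350,::-1]
im=np.hstack([cv2.resize(a,(480,360),interpolation=2),cv2.resize(b,(320,308),interpolation=2)[:308] if 0 else cv2.resize(b,(320,360),interpolation=2)])
cv2.imwrite("pics/crop1.png",im)
E
```

```text
top key 213 (array([388.2, 329.4, 148.7, 116.8]), 'mean', array([417.1, 334.3, 100. ]), 'yaw', 0.699)
top pin 94 (array([ 591. , -187.7,   13.7,   60.7]), 'mean', array([ 590.4, -187.2,  132.7]), 'yaw', -1.357)
top tin 429 (array([542.3,  36.2,  69.6,  72.5]), 'mean', array([541.7,  36.2,  85.7]), 'yaw', -0.176)
top shaft 55 (array([561.3, -38. ,  34.5, 114.8]), 'mean', array([560.3, -38.9,  68.9]), 'yaw', -0.962)
top blob 164 [102.   7.] [1233.6  663.6   30. ]
top blob 18 [488. 159.] [ 852.7 -214.6   30. ]
top blob 174 [194. 228.] [707.9 442.2  30. ]
top blob 19 [420. 224.] [707.8 -57.1  30. ]
top blob 421 [396. 258.] [631.5  -2.   30. ]
top blob 84 [433. 269.] [605.8 -83.6  30. ]
top blob 21 [353. 265.] [619.8  91.5  30. ]
top blob 76 [440. 308.] [520.1 -95.8  30. ]
top blob 440 [413. 328.] [478.9 -35.9  30. ]
top blob 13 [545. 319.] [ 491.7 -329.1   30. ]
top blob 39 [578. 323.] [ 480.2 -402.6   30. ]
top blob 24 [372. 342.] [449.6  54.2  30. ]
top blob 17 [452. 348.] [ 432.5 -119.2   30. ]
top blob 58 [375. 536.] [32.3 57.4 30. ]
top blob 18 [406. 521.] [ 61.2 -10.   30. ]
scene key 245 (array([429.1, 384.1,  95.1,  97.9]), 'mean', array([416.7, 360.7,  97.9]), 'yaw', -0.874)
scene pin 88 (array([ 589.3, -187.4,   16.7,   62.1]), 'mean', array([ 587.7, -183.7,  129.6]), 'yaw', -1.322)
scene tin 403 (array([540.5,  36.2,  70.7,  74.9]), 'mean', array([541.2,  36.2,  84.8]), 'yaw', -0.537)
scene shaft 112 (array([560.6, -28.2,  42.5, 146.4]), 'mean', array([547. , -14.7,  74.8]), 'yaw', -1.037)
scene blob 280 [ 62. 222.] [1269.2  573.8   30. ]
scene blob 53 [422. 278.] [606.8 -85.3  30. ]
scene blob 53 [456. 301.] [ 510.5 -107.    30. ]
scene blob 200 [180. 357.] [705.7 450.6  30. ]
scene blob 99 [604. 560.] [-58.6  21.3  30. ]
```

View pics/crop1.png

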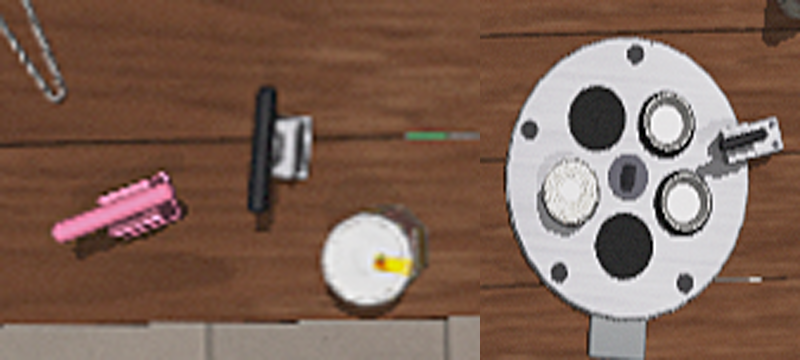

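The crop confirms it: the small black key is at left-half (262,150), with the pink key and the candle jar beside it.

```bash
python3 - <<'E'
from h import *
from scipy.optimize import least_squares
H=np.array([[707.8,-57.1],[619.8,91.5],[449.6,54.2],[432.5,-119.2]])
r=least_squares(lambda q:np.hypot(*(H-q[:2]).T)-q[2],[560,-45,148]).x;print(r)
print(np.arctan2(*(H-r[:2]).T[::-1]),"pads",[np.arctan2(*(r[:2]-np.array(p))[::-1]) for p in [(478.9,-35.9)]],np.arctan2(-2-r[1],631.5-r[0]))
for n,(u,w),(a,b) in(("top",(236,356),(11,20)),("scene",(287,425),(16,22))):
    f=np.load(f"pics/{n}0.npz");p,d=f["p"],f["d"];X=cloud(n,d)
    m=np.zeros(d.shape,bool);m[int(w/1.5)-b:int(w/1.5)+b,int(u/1.5)-a:int(u/1.5)+a]=1
    m&=(d>0)&(X[...,2]>.075)&(X[...,2]<.11)&(p.max(2)<90)
    print(n,m.sum(),bar(X[m]))
for n,u in(("top",(273,397)),):
    f=np.load(f"pics/{n}0.npz");X=cloud(n,f["d"]);print(X[265,182])
f=np.load("pics/top0.npz");X=cloud("top",f["d"]);
m=np.zeros(f["d"].shape,bool);m[185:203,268:288]=1;m&=(X[...,2]>.058)&(X[...,2]<.09);print("shaft",bar(X[m]))
E
```

```text
[560.2659375  -44.19027813 148.12773203]
[-0.08728102  1.15733748  2.41484656 -2.61072211] pads [np.float64(-0.10153840445233525)] 0.5347212764455123
top 171 (array([430.1, 343.1,  18.3,  96.7]), 'mean', array([427.7, 342.1,  98.9]), 'yaw', -0.085)
scene 195 (array([426.3, 344.7,  15.2,  97.9]), 'mean', array([423.6, 345.5,  97.5]), 'yaw', -0.091)
[0.34250798 0.25700683 0.11898549]
shaft (array([558. , -43.9,  14.2,  23.9]), 'mean', array([558.6, -43.2,  67. ]), 'yaw', -0.063)
```

Call:
{"fn": "servo_tool", "kwargs": {"series": [[4.0,4.7,0,0.137,8.5],[4.0,4.7,0,0.137,8.5],[4.0,4.7,0,0.137,8.5],[4.0,4.7,0,0.137,8.5],[4.0,4.7,0,0.137,8.5]]}}

```text
t: 0.72
tool_pos: [0.4118, -0.4045, 0.3037]
eef_rot: [[0.534, 0.845, -0.0], [0.845, -0.534, 0.0], [-0.0, -0.0, -1.0]]
force: [1.0, -0.5, -0.1]
opening: 0.085
finger_force: 0.0
```

Call:
{"fn": "servo_tool", "kwargs": {"series": [[4.0,4.7,0,0.137,8.5],[4.0,4.7,0,0.137,8.5],[0.3,6,0,0.137,8.5],[0.3,6,0,0.137,8.5],[0.3,6,0,0.137,8.5]]}}

```text
t: 1.35
tool_pos: [0.4996, -0.1302, 0.3036]
eef_rot: [[-0.121, 0.993, -0.0], [0.993, 0.121, 0.0], [0.0, -0.0, -1.0]]
force: [1.1, 0.3, -0.4]
opening: 0.0852
finger_force: 0.0
```

Call:
{"fn": "servo_tool", "kwargs": {"series": [[0.3,6,0,0.137,8.5],[0.3,6,0,0.137,8.5],[0.3,6,0,0.137,8.5],[0.3,6,0,0.137,8.5],[-1.3,3.9,0,0.137,8.5]]}}

```text
t: 1.98
tool_pos: [0.4987, 0.1498, 0.3039]
eef_rot: [[-0.724, 0.69, 0.0], [0.69, 0.724, 0.002], [0.001, 0.001, -1.0]]
force: [-0.6, -0.5, 0.7]
opening: 0.0849
finger_force: 0.0
```

Call:
{"fn": "servo_tool", "kwargs": {"series": [[-1.3,3.9,0,0.137,6],[-1.3,3.9,0,0.137,6],[-1.3,3.9,0,0.137,6],[-1.3,3.9,0,0.137,6],[-1.3,3.9,0,0.137,6]]}}

```text
t: 2.6
tool_pos: [0.4335, 0.3426, 0.3036]
eef_rot: [[-0.997, 0.08, -0.0], [0.08, 0.997, -0.001], [0.0, -0.001, -1.0]]
force: [0.9, -0.7, 0.1]
opening: 0.06
finger_force: 0.0
```

```bash
cat >> h.py <<'E'
def barw(st,p,d,c,zlo,zhi,r=.07,vmax=90,n="wrist"):
    X=cloud(n,d,st);m=(d>0)&(X[...,2]>zlo)&(X[...,2]<zhi)&(np.hypot(X[...,0]-c[0],X[...,1]-c[1])<r)&(p.max(2)<vmax)
    return m.sum(),bar(X[m])
E
python3 - <<'E'
from h import *
st,p,d=look("wrist");print(st["joint_positions"].round(1))
X=cloud("wrist",d,st)
print(barw(st,p,d,(.428,.344),.075,.12),barw(st,p,d,(.428,.344),.094,.11,))
m=(X[...,2]>.002)&(X[...,2]<.014)&(np.hypot(X[...,0]-.428,X[...,1]-.344)<.05)&(p.max(2)>100)&(p.max(2).astype(int)-p.min(2)<30);print("foot",m.sum(),bar(X[m]))
E
```

```text
[ -0.   24.8 -55.9 102.5  22.6  64.9  22. ]
(np.int64(1898), (array([425.6, 345.1,  16.6,  98.6]), 'mean', array([422.7, 345.7,  98.4]), 'yaw', -0.094)) (np.int64(1860), (array([425.7, 345.4,  15.9,  98.5]), 'mean', array([422.9, 345.6,  98.6]), 'yaw', -0.093))
foot 100 (array([426. , 345.2,  38.5,  48.6]), 'mean', array([412.9, 337.6,   7.7]), 'yaw', -0.943)
```

Call:
{"fn": "servo_tool", "kwargs": {"series": [[-0.8,0.25,-4,-0.012,6],[0,0,-4,0,6],[0,0,-4,0,6],[0,0,-3,0,6],[0,0,-1,0,6]]}}

```text
t: 3.28
tool_pos: [0.4254, 0.3432, 0.142]
eef_rot: [[-0.995, 0.096, -0.003], [0.096, 0.995, -0.002], [0.003, -0.003, -1.0]]
force: [0.5, -0.0, 0.2]
opening: 0.06
finger_force: 0.0
```

Call:
{"fn": "servo_tool", "kwargs": {"series": [[0,0,0,0,6],[0,0,0,0,1],[0,0,0,0,0.5],[0,0,0,0,0.5],[0,0,0,0,0.5]], "force": 70}}

```text
t: 3.9
tool_pos: [0.4264, 0.3447, 0.1452]
eef_rot: [[-0.995, 0.096, 0.002], [0.096, 0.995, 0.001], [-0.002, 0.001, -1.0]]
force: [-1.5, -1.2, 5.8]
opening: 0.0158
finger_force: 70.2
```

Call:
{"fn": "servo_tool", "kwargs": {"series": [[0,0,4,0,0.5],[0,0,5,0,0.5],[0,0,5,0,0.5],[1.9,-5.54,0,0,0.5],[1.9,-5.54,0,0,0.5]]}}

```text
t: 4.53
tool_pos: [0.4641, 0.2326, 0.2847]
eef_rot: [[-0.996, 0.094, 0.002], [0.094, 0.996, 0.0], [-0.002, 0.0, -1.0]]
force: [1.2, -0.8, -1.7]
opening: 0.0157
finger_force: 69.2
```

Call:
{"fn": "servo_tool", "kwargs": {"series": [[1.9,-5.54,0,0,0.5],[1.9,-5.54,0,0,0.5],[1.9,-5.54,0,0,0.5],[1.9,-5.54,0,0,0.5],[1.9,-5.54,0,0,0.5]]}}

```text
t: 5.15
tool_pos: [0.559, -0.0455, 0.284]
eef_rot: [[-0.995, 0.096, 0.0], [0.096, 0.995, -0.0], [-0.0, -0.0, -1.0]]
force: [1.5, 0.1, -1.6]
opening: 0.0157
finger_force: 69.3
```

Call:
{"fn": "servo_tool", "kwargs": {"series": [[0,0,0,0,0.5],[0,0,0,0,0.5]]}}

```text
t: 5.4
tool_pos: [0.5585, -0.0431, 0.2837]
eef_rot: [[-0.995, 0.096, -0.001], [0.096, 0.995, 0.001], [0.001, 0.001, -1.0]]
force: [0.6, 0.9, -1.8]
opening: 0.0153
finger_force: 69.3
```

```bash
python3 - <<'E'
from h import *
st,p,d=look("wrist","w1");print(st["joint_positions"].round(1),st["tool_pos"].round(4),np.arctan2(st["eef_rot"][1,0],st["eef_rot"][0,0]))
X=cloud("wrist",d,st)
print(barw(st,p,d,st["tool_pos"],.2,.26))
st,q,e=look("scene","s1");X=cloud("scene",e)
m=(e>0)&(np.hypot(X[...,0]-.559,X[...,1]+.044)<.035)&(X[...,2]>.055)&(X[...,2]<.085);print(m.sum(), bar(X[m]) if m.sum()>5 else '')
print(barw(st,q,e,st["tool_pos"],.2,.26,n="scene"))
cv2.imwrite("pics/v1.png",np.hstack([cv2.resize(p[:,:,::-1],(400,300)),cv2.resize(q[110:260,200:360,::-1],(400,300))]))
E
```

```text
[ 39.8  25.7 -52.4 102.9  22.7  62.7  64. ] [ 0.5585 -0.0431  0.2837] 3.0457358614625485
(np.int64(11564), (array([556.7, -42. ,  75.9,  72.3]), 'mean', array([548.1, -41.1, 240. ]), 'yaw', -0.097))
40 (array([558. , -42.1,  13.6,  24.5]), 'mean', array([556.2, -40.9,  64.5]), 'yaw', 0.096)
(np.int64(216), (array([558.5, -39.4,  76.6,  65.2]), 'mean', array([546.1, -39.2, 239.8]), 'yaw', -0.147))
```

View pics/v1.png

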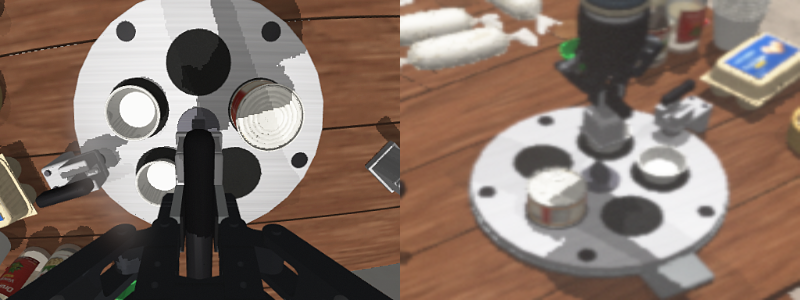

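```bash
cat >> h.py <<'E'
from scipy.optimize import least_squares
def wheel(n,st,p,d,c=(.5595,-.044)):
    """dark hole blobs on the wheel (z .03) at ~148 mm: angles and circle fit; and big pads"""
    X=cloud(n,d,st);P=plane(n,np.stack(np.meshgrid(np.arange(512),np.arange(384)),-1).reshape(-1,2),.03,st).reshape(384,512,3)
    r=np.hypot(P[...,0]-c[0],P[...,1]-c[1])
    m=((p.max(2)<75)&(r<.164)&(r>.13)&(X[...,2]<.04)).astype(np.uint8)
    k,l,s,ce=cv2.connectedComponentsWithStats(m);H=[]
    for i in range(1,k):
        q=P[l==i][:,:2]
        sz=q.max(0)-q.min(0)
        if s[i,4]>10 and sz.max()<.03 and sz.min()>.008: H.append(plane(n,ce[i],.03,st)[0,:2])
    H=np.array(H)
    a=np.arctan2(H[:,1]-c[1],H[:,0]-c[0])
    f=least_squares(lambda q:(H-q[:2]-.148*np.c_[np.cos(a0:=2*np.pi/5*np.round((a-q[2])/(2*np.pi/5))+q[2]),np.sin(a0)]).ravel(),[*c,float(np.median((a+.0873-.0)%(2*np.pi/5)))-.0873 if False else a[0]]).x
    ph=(f[2]+.0873+np.pi/5)%(2*np.pi/5)-np.pi/5-.0873
    return "holes",len(H),"centre",(f[:2]*1000).round(1),"phase",round(float(ph),3),np.round(H*1000,0).tolist()
E
python3 - <<'E'
from h import *
st=env.state()
f=np.load("pics/w1.npz");print(wheel("wrist",st,f["p"],f["d"]))
f=np.load("pics/top0.npz");print(wheel("top",None,f["p"],f["d"]))
f=np.load("pics/s1.npz");print(wheel("scene",None,f["p"],f["d"]))
E
```

```text
('holes', 3, 'centre', array([558.7, -41.8]), 'phase', -0.094, [[431.0, -117.0], [448.0, 56.0], [617.0, 94.0]])
('holes', 4, 'centre', array([560.4, -43.7]), 'phase', -0.096, [[708.0, -58.0], [620.0, 92.0], [450.0, 54.0], [433.0, -119.0]])
('holes', 1, 'centre', array([560.3, -44.7]), 'phase', -0.1, [[450.0, 54.0]])
```

Call:
{"fn": "servo_tool", "kwargs": {"series": [[0.1,0,-2.5,0,0.5],[0,0,-2.5,0,0.5],[0,0,-1.5,0,0.5],[0,0,-0.5,0,0.5],[0,0,-0.5,0,0.5]]}}

```text
t: 6.12
tool_pos: [0.5604, -0.043, 0.2094]
eef_rot: [[-0.995, 0.095, 0.001], [0.095, 0.995, 0.0], [-0.001, 0.0, -1.0]]
force: [0.6, 0.8, -1.3]
opening: 0.0158
finger_force: 69.2
```

Call:
{"fn": "servo_tool", "kwargs": {"series": [[0,0,-0.4,0,0.5],[0,0,-0.4,0,0.5],[0,0,0,0,0.5]]}}

```text
t: 6.5
tool_pos: [0.5599, -0.0436, 0.2008]
eef_rot: [[-0.995, 0.096, -0.0], [0.096, 0.995, 0.0], [0.0, 0.0, -1.0]]
force: [0.5, 0.5, -2.7]
opening: 0.0161
finger_force: 69.3
```

Call:
{"fn": "servo_tool", "kwargs": {"series": [[0,0,-0.5,0,0.5],[0,0,-0.5,0,0.5],[0,0,-0.5,0,0.5],[0,0,-0.4,0,0.5],[0,0,0,0,0.5]]}}

```text
t: 7.12
tool_pos: [0.5599, -0.0435, 0.1815]
eef_rot: [[-0.995, 0.096, -0.001], [0.096, 0.995, 0.0], [0.001, 0.0, -1.0]]
force: [1.0, 0.2, -1.7]
opening: 0.0161
finger_force: 69.3
```

Call:
{"fn": "servo_tool", "kwargs": {"series": [[0,0,-0.3,0,0.5],[0,0,-0.3,0,0.5],[0,0,0,0,0.5]]}}

```text
t: 7.5
tool_pos: [0.5602, -0.0431, 0.1792]
eef_rot: [[-0.995, 0.096, 0.0], [0.096, 0.995, -0.003], [-0.0, -0.003, -1.0]]
force: [-9.0, -1.3, 22.5]
opening: 0.0154
finger_force: 72.1
```

Call:
{"fn": "servo_tool", "kwargs": {"series": [[0,0,0.2,0,5],[0,0,0,0,6],[0,0,3,0,6],[0.5,-2.4,5,-0.18,6],[0.5,-2.4,3,-0.18,6]]}}

```text
t: 8.12
tool_pos: [0.5708, -0.0916, 0.29]
eef_rot: [[-0.896, 0.445, 0.003], [0.445, 0.896, 0.0], [-0.002, 0.002, -1.0]]
force: [0.5, -0.0, -0.5]
opening: 0.0601
finger_force: 0.0
```

Call:
{"fn": "servo_tool", "kwargs": {"series": [[0.5,-2.4,0,-0.18,6],[0.5,-2.4,0,-0.18,6],[0.5,-2.4,0,-0.18,6],[0.5,-2.4,0,-0.18,6],[0,0,0,-0.18,6]]}}

```text
t: 8.75
tool_pos: [0.59, -0.1905, 0.2871]
eef_rot: [[-0.204, 0.979, -0.0], [0.979, 0.204, -0.001], [-0.0, -0.001, -1.0]]
force: [-0.5, 0.3, -0.5]
opening: 0.0601
finger_force: 0.0
```

Call:
{"fn": "servo_tool", "kwargs": {"series": [[0,0,0,0,6],[0,0,0,0,6]]}}

```text
t: 9.0
tool_pos: [0.59, -0.1869, 0.2878]
eef_rot: [[-0.217, 0.976, -0.0], [0.976, 0.217, 0.0], [0.0, 0.0, -1.0]]
force: [-0.4, 0.9, 0.5]
opening: 0.0603
finger_force: 0.0
```

```bash
python3 - <<'E'
from h import *
st,p,d=look("wrist","w2");print(st["joint_positions"].round(1),st["tool_pos"].round(4),np.arctan2(st["eef_rot"][1,0],st["eef_rot"][0,0]))
print("pin",barw(st,p,d,(.59,-.1875),.11,.15,.05))
print("key",barw(st,p,d,(.56,-.043),.11,.15,.06))
st,q,e=look("top","t2");print("pin",barw(st,q,e,(.59,-.1875),.11,.15,.05,n="top"))
print("key",barw(st,q,e,(.56,-.043),.11,.15,.06,n="top"))
st,q,e=look("scene","s2");print("key",barw(st,q,e,(.56,-.043),.11,.15,.06,n="scene"))
E
```

```text
[ 37.7  26.  -32.9  95.5  15.5  63.1  12.9] [ 0.59   -0.1869  0.2878] 1.789377565954084
pin (np.int64(1478), (array([ 590.5, -186.6,   13.5,   62.6]), 'mean', array([ 589.7, -183.9,  132.6]), 'yaw', -1.359))
key (np.int64(493), (array([593. , -53. ,  34.4,   7.7]), 'mean', array([596.4, -52.2, 129.2]), 'yaw', 0.074))
pin (np.int64(57), (array([ 588.2, -175.9,   13.1,   37.6]), 'mean', array([ 587.7, -175.9,  133.1]), 'yaw', -1.358))
key (np.int64(172), (array([559.8, -42.7,  16.3,  95.8]), 'mean', array([559.6, -42.5, 132.3]), 'yaw', -0.102))
key (np.int64(134), (array([559. , -42.7,  15.8,  94.9]), 'mean', array([554.5, -39.7, 130.5]), 'yaw', -0.086))
```

Call:
{"fn": "servo_tool", "kwargs": {"series": [[0.05,0,-4,-0.007,6],[0,0,-4,0,6],[0,0,-3,0,6],[0,0,0,0,6],[0,0,0,0,6]]}}

```text
t: 9.78
tool_pos: [0.5913, -0.1874, 0.1792]
eef_rot: [[-0.207, 0.978, 0.002], [0.978, 0.207, -0.0], [-0.001, 0.002, -1.0]]
force: [-0.0, 0.1, 0.2]
opening: 0.0597
finger_force: 0.0
```

Call:
{"fn": "servo_tool", "kwargs": {"series": [[0,0,0,0,1],[0,0,0,0,0.5],[0,0,0,0,0.5],[0,0,0,0,0.5]]}}

```text
t: 10.28
tool_pos: [0.5911, -0.1876, 0.179]
eef_rot: [[-0.206, 0.978, 0.002], [0.978, 0.206, -0.001], [-0.001, 0.002, -1.0]]
force: [-1.0, 0.1, 5.6]
opening: 0.0127
finger_force: 69.1
```

Call:
{"fn": "servo_tool", "kwargs": {"series": [[0,0,0.8,0,0.5],[0,0,0.8,0,0.5],[0,0,0.8,0,0.5],[0,0,0,0,0.5]]}}

```text
t: 10.78
tool_pos: [0.5906, -0.1875, 0.2021]
eef_rot: [[-0.206, 0.978, 0.001], [0.978, 0.207, 0.0], [-0.0, 0.001, -1.0]]
force: [4.9, -0.1, -8.5]
opening: 0.0127
finger_force: 68.2
```

Call:
{"fn": "servo_tool", "kwargs": {"series": [[0,0,0,-0.12,0.5],[0,0,0,-0.17,0.5],[0,0,0,-0.17,0.5],[0,0,0,-0.17,0.5],[0,0,0,-0.17,0.5]]}}

```text
t: 11.4
tool_pos: [0.5911, -0.1876, 0.2017]
eef_rot: [[0.562, 0.827, 0.002], [0.827, -0.562, -0.0], [0.001, 0.002, -1.0]]
force: [5.6, -1.8, -9.2]
opening: 0.0128
finger_force: 68.3
```

Call:
{"fn": "servo_tool", "kwargs": {"series": [[0,0,0,-0.17,0.5],[0,0,0,-0.12,0.5],[0,0,0,0,0.5],[0,0,-0.4,0,0.5],[0,0,0,0,0.5]]}}

```text
t: 12.02
tool_pos: [0.5912, -0.1877, 0.1976]
eef_rot: [[0.772, 0.636, 0.002], [0.636, -0.772, -0.0], [0.001, 0.002, -1.0]]
force: [5.9, -1.9, -8.2]
opening: 0.0129
finger_force: 68.4
```

Call:
{"fn": "servo_tool", "kwargs": {"series": [[0,0,-0.1,0,4],[0,0,0,0,6],[0,0,3,0,6],[0,0,3,-0.1,6],[0,0,2,-0.1,6]]}}

```text
t: 12.65
tool_pos: [0.5904, -0.1873, 0.279]
eef_rot: [[0.884, 0.467, 0.001], [0.467, -0.884, -0.0], [0.001, 0.001, -1.0]]
force: [-0.5, -0.2, 0.3]
opening: 0.06
finger_force: 0.0
```

```bash
python3 - <<'E'
from h import *
st,p,d=look("wrist","w3");print(st["tool_pos"].round(4))
print("pin",barw(st,p,d,(.5905,-.187),.12,.17,.05))
E
```

```text
[ 0.5904 -0.1873  0.279 ]
pin (np.int64(1898), (array([ 591.2, -186.9,   62.9,   14.2]), 'mean', array([ 593.6, -185.5,  150.1]), 'yaw', 0.688))
```

Call:
{"fn": "servo_tool", "kwargs": {"series": [[-0.78,3.6,0,-0.145,6],[-0.78,3.6,0,-0.145,6],[-0.78,3.6,0,-0.145,6],[-0.78,3.6,0,-0.145,6],[0,0,0,0,6]]}}

```text
t: 13.32
tool_pos: [0.5583, -0.0396, 0.2769]
eef_rot: [[0.996, -0.084, -0.001], [-0.084, -0.996, 0.001], [-0.001, -0.001, -1.0]]
force: [-0.3, 0.5, -0.3]
opening: 0.0599
finger_force: 0.0
```

```bash
python3 - <<'E'
from h import *
st,p,d=look("wrist","w4");print(st["joint_positions"].round(1),st["tool_pos"].round(4),np.arctan2(st["eef_rot"][1,0],st["eef_rot"][0,0]))
print("key",barw(st,p,d,(.56,-.043),.11,.15,.06))
print(wheel("wrist",st,p,d))
E
```

```text
[  8.6  18.2 -11.  105.    4.   57.2 -98.8] [ 0.5583 -0.0396  0.2769] -0.08373867753775885
key (np.int64(2889), (array([560.9, -42.4,  17. ,  98.8]), 'mean', array([564.5, -43. , 132.3]), 'yaw', -0.097))
('holes', 2, 'centre', array([554. , -39.5]), 'phase', -0.125, [[700.0, -56.0], [618.0, 92.0]])
```

Call:
{"fn": "servo_tool", "kwargs": {"series": [[0.1,0,-4,-0.003,6],[0,0,-4,0,6],[0,0,-2,0,6],[0,0,0,0,6],[0,0,0,0,6]]}}

```text
t: 14.0
tool_pos: [0.5609, -0.0443, 0.1778]
eef_rot: [[0.996, -0.095, 0.001], [-0.095, -0.996, -0.0], [0.001, 0.0, -1.0]]
force: [0.0, -0.9, -0.4]
opening: 0.0601
finger_force: 0.0
```

Call:
{"fn": "servo_tool", "kwargs": {"series": [[0,0,0,0,1],[0,0,0,0,0.5],[0,0,0,0,0.5],[0,0,0,0,0.5]], "force": 40}}

```text
t: 14.5
tool_pos: [0.5607, -0.0436, 0.1778]
eef_rot: [[0.996, -0.094, 0.001], [-0.094, -0.996, -0.0], [0.001, 0.0, -1.0]]
force: [-1.5, -0.2, 5.9]
opening: 0.0168
finger_force: 39.9
```

Call:
{"fn": "servo_tool", "kwargs": {"series": [[0,0,0,0.04,0.5],[0,0,0,0.06,0.5],[0,0,0,0.08,0.5],[0,0,0,0.1,0.5],[0,0,0,0.1,0.5]]}}

```text
t: 15.12
tool_pos: [0.5602, -0.0437, 0.1779]
eef_rot: [[0.959, 0.284, -0.0], [0.284, -0.959, -0.0], [-0.0, 0.0, -1.0]]
force: [-2.9, -0.2, 6.9]
opening: 0.0172
finger_force: 40.1
```

Call:
{"fn": "servo_tool", "kwargs": {"series": [[0,0,0,0.1,0.5],[0,0,0,0.1,0.5],[0,0,0,0.1,0.5],[0,0,0,0.1,0.5],[0,0,0,0.1,0.5]]}}

```text
t: 15.75
tool_pos: [0.56, -0.0434, 0.1778]
eef_rot: [[0.705, 0.709, -0.0], [0.709, -0.705, -0.0], [-0.0, -0.0, -1.0]]
force: [-3.4, 0.2, 7.5]
opening: 0.0172
finger_force: 40.2
```

Call:
{"fn": "servo_tool", "kwargs": {"series": [[0,0,0,0.1,0.5],[0,0,0,0.1,0.5],[0,0,0,0.08,0.5],[0,0,0,0.06,0.5],[0,0,0,0.04,0.5]]}}

```text
t: 16.38
tool_pos: [0.5599, -0.0433, 0.1778]
eef_rot: [[0.393, 0.919, -0.001], [0.919, -0.393, -0.0], [-0.001, -0.001, -1.0]]
force: [-3.3, -0.0, 7.9]
opening: 0.0168
finger_force: 40.3
```

Call:
{"fn": "servo_tool", "kwargs": {"series": [[0,0,0,0.02,0.5],[0,0,0,0,0.5],[0,0,0,0,0.5]]}}

```text
t: 16.75
tool_pos: [0.5599, -0.0433, 0.1778]
eef_rot: [[0.375, 0.927, -0.001], [0.927, -0.375, -0.0], [-0.001, -0.001, -1.0]]
force: [-3.5, 0.2, 8.2]
opening: 0.0168
finger_force: 40.2
```

```bash
python3 - <<'E'
from h import *
st,p,d=look("wrist","w5");print(st["joint_positions"].round(1),st["tool_pos"].round(4),np.arctan2(st["eef_rot"][1,0],st["eef_rot"][0,0]))
print(wheel("wrist",st,p,d))
st,q,e=look("top","t5");print(wheel("top",st,q,e))
st,r,e=look("scene","s5");print(wheel("scene",st,r,e))
cv2.imwrite("pics/v5.png",np.hstack([cv2.resize(p[:,:,::-1],(400,300)),cv2.resize(q[110:260,200:360,::-1],(400,300))]))
E
```

```text
[ 21.5  27.3 -27.8 109.2  16.9  47.5 -37.2] [ 0.5599 -0.0433  0.1778] 1.1859824510397192
('holes', 2, 'centre', array([558.6, -42.9]), 'phase', -0.176, [[456.0, 64.0], [704.0, -69.0]])
('holes', 3, 'centre', array([560.2, -43.2]), 'phase', -0.179, [[706.0, -70.0], [630.0, 88.0], [458.0, 63.0]])
('holes', 1, 'centre', array([560.3, -44.8]), 'phase', -0.18, [[458.0, 62.0]])
```

View pics/v5.png

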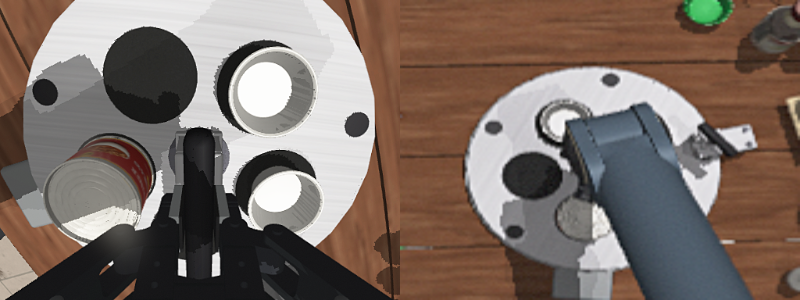

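Call:
{"fn": "servo_tool", "kwargs": {"series": [[0,0,0,0.04,0.5],[0,0,0,0.03,0.5],[0,0,0,0.015,0.5],[0,0,0,0,0.5],[0,0,0,0,0.5]]}}

```text
t: 17.52
tool_pos: [0.5599, -0.0433, 0.1779]
eef_rot: [[0.295, 0.955, -0.001], [0.955, -0.295, -0.0], [-0.001, -0.001, -1.0]]
force: [-3.7, -0.1, 8.6]
opening: 0.0169
finger_force: 40.3
```

```bash
python3 - <<'E'
from h import *
st,p,d=look("wrist","w6");print(st["tool_pos"].round(4),np.arctan2(st["eef_rot"][1,0],st["eef_rot"][0,0]))
print(wheel("wrist",st,p,d))
st,q,e=look("top","t6");print(wheel("top",st,q,e))
st,r,e=look("scene","s6");print(wheel("scene",st,r,e))
E
```

```text
[ 0.5599 -0.0433  0.1779] 1.2708847153461242
('holes', 2, 'centre', array([558.6, -42.9]), 'phase', -0.091, [[447.0, 55.0], [706.0, -56.0]])
('holes', 3, 'centre', array([560.4, -43.6]), 'phase', -0.094, [[707.0, -57.0], [619.0, 92.0], [450.0, 54.0]])
('holes', 1, 'centre', array([560.7, -45. ]), 'phase', -0.097, [[450.0, 53.0]])
```

Call:
{"fn": "servo_tool", "kwargs": {"series": [[0,0,0,0,3],[0,0,0,0,6],[0,0,3,0,6],[0.3,-1.4,4,-0.145,6],[0.6,-2.6,3,-0.145,6]]}}

```text
t: 18.3
tool_pos: [0.5696, -0.0827, 0.2784]
eef_rot: [[0.558, 0.83, 0.001], [0.83, -0.558, 0.001], [0.001, 0.001, -1.0]]
force: [1.3, -0.4, -0.3]
opening: 0.0598
finger_force: 0.0
```

Call:
{"fn": "servo_tool", "kwargs": {"series": [[0.8,-3.6,0,-0.145,6],[0.8,-3.6,0,-0.145,6],[0.6,-3.2,0,0,6],[0,0,0,0,6],[0,0,0,0,6]]}}

```text
t: 18.92
tool_pos: [0.5912, -0.1866, 0.2765]
eef_rot: [[0.77, 0.638, -0.0], [0.638, -0.77, 0.001], [0.0, -0.001, -1.0]]
force: [-0.1, -0.4, 0.2]
opening: 0.0602
finger_force: 0.0
```

```bash
python3 - <<'E'
from h import *
st,p,d=look("wrist","w7");print(st["joint_positions"].round(1),st["tool_pos"].round(4),np.arctan2(st["eef_rot"][1,0],st["eef_rot"][0,0]))
print("pin",barw(st,p,d,(.5905,-.187),.12,.17,.05))
st,q,e=look("top","t7");print(wheel("top",st,q,e))
print("key",barw(st,q,e,(.56,-.043),.11,.15,.06,n="top"))
E
```

```text
[ 29.3  24.7 -21.2  96.6   9.9  60.6 -45.4] [ 0.5912 -0.1866  0.2765] 0.6916041728637689
pin (np.int64(1871), (array([ 591.4, -187. ,   62.9,   13.8]), 'mean', array([ 593.3, -185.1,  150.3]), 'yaw', 0.69))
('holes', 4, 'centre', array([560.5, -43.8]), 'phase', -0.092, [[707.0, -57.0], [619.0, 91.0], [449.0, 54.0], [434.0, -119.0]])
key (np.int64(163), (array([559.3, -43.4,  97.8,  16.6]), 'mean', array([558.9, -43.3, 132.8]), 'yaw', 1.255))
```

Wheel aligned (phase −0.092 against −0.096). Gripping the pin handle.

Call:
{"fn": "servo_tool", "kwargs": {"series": [[0,0,-4,0,6],[0,0,-3,0,6],[0,0,-1,0,6],[0,0,0,0,6],[0,0,0,0,6]]}}

```text
t: 19.65
tool_pos: [0.5922, -0.1873, 0.1984]
eef_rot: [[0.77, 0.637, 0.003], [0.637, -0.77, -0.001], [0.002, 0.002, -1.0]]
force: [-0.0, 0.9, -0.3]
opening: 0.0598
finger_force: 0.0
```

Call:
{"fn": "servo_tool", "kwargs": {"series": [[0,0,0,0,1],[0,0,0,0,0.5],[0,0,0,0,0.5],[0,0,0,0,0.5],[0,0,0.4,0,0.5]], "force": 60}}

```text
t: 20.27
tool_pos: [0.5913, -0.1878, 0.1999]
eef_rot: [[0.771, 0.637, 0.001], [0.637, -0.771, 0.0], [0.0, 0.0, -1.0]]
force: [4.4, -2.4, -9.3]
opening: 0.013
finger_force: 59.8
```

Call:
{"fn": "servo_tool", "kwargs": {"series": [[0,0,0,0.13,0.5],[0,0,0,0.17,0.5],[0,0,0,0.17,0.5],[0,0,0,0.17,0.5],[0,0,0,0.17,0.5]]}}

```text
t: 20.9
tool_pos: [0.591, -0.1877, 0.1995]
eef_rot: [[0.064, 0.998, -0.001], [0.998, -0.064, 0.001], [0.001, -0.001, -1.0]]
force: [3.1, -1.5, -8.6]
opening: 0.0129
finger_force: 59.8
```

Call:
{"fn": "servo_tool", "kwargs": {"series": [[0,0,0,0.17,0.5],[0,0,0,0.11,0.5],[0,0,0,0,0.5],[0,0,0,0,0.5]]}}

```text
t: 21.4
tool_pos: [0.5909, -0.1877, 0.2001]
eef_rot: [[-0.207, 0.978, -0.001], [0.978, 0.207, 0.0], [0.0, -0.001, -1.0]]
force: [2.9, -1.0, -8.1]
opening: 0.013
finger_force: 59.8
```

Yaw is back to 1.779 (slot 1.782). Lowering about 20 mm, then releasing.

Call:
{"fn": "servo_tool", "kwargs": {"series": [[0,0,-0.6,0,0.5],[0,0,-0.6,0,0.5],[0,0,-0.5,0,0.5],[0,0,-0.3,0,0.5],[0,0,0,0,0.5]]}}

```text
t: 22.02
tool_pos: [0.5911, -0.1876, 0.1808]
eef_rot: [[-0.208, 0.978, -0.001], [0.978, 0.208, -0.0], [0.0, -0.001, -1.0]]
force: [0.9, -1.6, -5.6]
opening: 0.0129
finger_force: 60.2
```

Call:
{"fn": "servo_tool", "kwargs": {"series": [[0,0,0,0,3],[0,0,0,0,6],[0,0,3,0,6],[0,0,5,0,6],[0,0,4,0,6]]}}

```text
t: 22.65
tool_pos: [0.5917, -0.1868, 0.3036]
eef_rot: [[-0.209, 0.978, 0.002], [0.978, 0.209, -0.0], [-0.0, 0.002, -1.0]]
force: [-0.9, 0.5, 0.2]
opening: 0.0601
finger_force: 0.0
```

Call:
{"fn": "servo_tool", "kwargs": {"series": [[-3,-4,0,0,6],[-3,-5,0,0,6],[-3,-5,0,0,6],[0,0,0,0,6]]}}

```text
t: 23.15
tool_pos: [0.498, -0.3331, 0.3011]
eef_rot: [[-0.198, 0.98, -0.002], [0.98, 0.198, -0.003], [-0.002, -0.002, -1.0]]
force: [-0.7, -0.9, 0.2]
opening: 0.0598
finger_force: 0.0
```

```bash
python3 - <<'E'
from h import *
st,q,e=look("top","t8");print(wheel("top",st,q,e),st["finger_force"])
print("key",barw(st,q,e,(.56,-.043),.11,.15,.06,n="top"))
print("pin",barw(st,q,e,(.5905,-.187),.1,.17,.05,n="top"))
X=cloud("top",e);m=(e>0)&(X[...,2]>.078)&(X[...,2]<.1)&(np.hypot(X[...,0]-.479,X[...,1]+.036)<.05);print("tin",m.sum(),bar(X[m]))
st,r,e=look("scene","s8")
print("pin",barw(st,r,e,(.5905,-.187),.1,.17,.05,n="scene"))
cv2.imwrite("pics/v8.png",np.hstack([cv2.resize(q[110:260,200:360,::-1],(400,300)),cv2.resize(r[110:260,200:360,::-1],(400,300))]))
E
```

```text
('holes', 4, 'centre', array([560.6, -43.7]), 'phase', -0.093, [[708.0, -57.0], [619.0, 92.0], [450.0, 54.0], [433.0, -120.0]]) 0.0
key (np.int64(159), (array([559.4, -43. ,  96.9,  16.2]), 'mean', array([559. , -43.7, 133.3]), 'yaw', 1.257))
pin (np.int64(86), (array([ 590.8, -188.1,   13.5,   61.6]), 'mean', array([ 590.6, -186.4,  132.9]), 'yaw', -1.355))
tin 447 (array([477.9, -36.3,  72.8,  72.3]), 'mean', array([477.5, -36.4,  85.6]), 'yaw', -0.42)
pin (np.int64(80), (array([ 589. , -186.5,   14.2,   59.7]), 'mean', array([ 587.7, -183.9,  130. ]), 'yaw', -1.363))
```

View pics/v8.png

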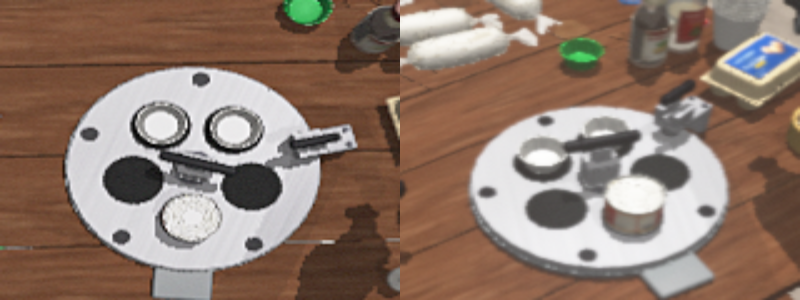

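The tin stands at the lip (left half, (190,218)), both cups are upright at the back, and the key is on the shaft. The pin's handle is home: same height (132.9 mm) and yaw as at the start.

```bash
python3 -c "
from plant import env
print(env.close_job())"
```

```text
the job is handed in; nothing more can be done
None
```

Job handed in at about 23 s: by the last camera check the key is seated on the shaft, the wheel is one place on with the tin at the serving lip, the pin is home and both cups are upright; the hand-in returned no verdict.

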